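# Set the web tensioner and hold its arm open

### The arm

A 7-joint arm with a two-finger parallel gripper is mounted at the origin on a cart in front of the work surface, level with it; the furniture and walls round the work are solid. World frame = base frame: x ahead of the robot, y to its left, z up, the work surface at z = 0. Lengths are in mm, angles in degrees, forces in N, time in s.
With the tool pointing down it reaches from about 425 to 925 mm from the base axis. Payload 6.8 kg.
Tool frame: the origin (TCP) lies midway between the tips of the shut fingers; the grasp point (between the pads) lies robot.pinch_z behind it (robot.pinch_z is the distance from the TCP to the grasp point, in mm); z points along the fingers, y is the direction in which the jaws open and shut (so a half turn about z gives the same grasp; the last joint's range is limited). The gripper opens to 88 mm and grips with 3 to 60 N. Pads are 20 mm wide; open, the fingers measure 115 mm over their backs; the gripper's body (75 mm by 178 mm) begins 61 mm behind the grasp point.
Start: joints at [-83.199, 27.33, 1.283, 89.118, -0.659, 63.558, -4.761], TCP at [151.776, 657.732, 222.664] pointing down, gripper open.
Joint ranges: [-169.35, 169.35], [-19.33, 120.38], [-80.79, 83.38], [13.8, 139.57], [-78.32, 258.32], [9.67, 109.79], [-169.56, 169.56]. Speed limits (degrees/s): [136.94, 136.94, 180, 180, 180, 180, 180].

### API

Orientations are given as a 3x3 rotation matrix whose columns are the frame's x, y, z axes.
In Python, from cell import robot gives the robot as it stands.
- The arm moves only by the tool arm_command, never from a script. Its arguments are lists of equal length, an entry for each row: "hand": the closure, from -1 (fully open) to 1 (shut); "dp": the shift along the tool's x, y, z in mm, a list of three; "spin": the turn about the tool's z in rad. In form: {"hand": [hand, ...], "dp": [[x, y, z], ...], "spin": [spin, ...]}. A call has 1 to 12 rows; each row shifts and turns the commanded pose from where the row before left it, along the tool's axes as they then stand; what a row does not reach is not made up. A row lasts 1/12 s, in which the tool goes at most 41.7 mm and 7.16 degrees, less where a joint would pass 70% of its speed; a pose out of reach is approached as far as the arm can. A call with a gripper value outside its range is refused whole. The fingers move at their own pace and stop on an object; "force" is the grip in N (left out, the last holds). Time passes only in rows, so rows that do not move let the fingers close. It gives the time, the measured TCP pose, the force and the opening at its end, in the units of the state.
- robot.get_obs(): the state, without advancing time (a new reading comes with each control period).
- robot.snapshot(name): name is "scene" or "top"; returns the picture (400x640x3 uint8, red, green, blue); there is no depth.
- robot.camera_model(name): a dict with "fov_y" (degrees; the focal length in pixels is half the picture's height over the tangent of half this angle, whatever the lens; pixels are square), "cx", "cy" (the principal point, pixels), "extrinsics" (4x4, takes a point from camera to world coordinates). Camera axes: x right, y up, looking along -z (the intrinsics and any distortion apply to the point x, -y, -z); pixel columns grow to the right and rows downward; lengths in mm; the calibration is good to about 2 mm. A picture is of the moment at which its call begins. camera_model takes no time and is no camera call.
- robot.sign_off(): hands the job in, once; it reports no verdict.
Trained networks look in the newest picture that a camera, given by its name, has taken for a name from the list of things; names that differ only in an ending like _2 or _b are one class to them, and where a whole thing is asked for, a point or a joint stands for the part that bears it (a point fixed in the world has none). Each returns a list of dicts, best first, with "confidence" (0 to 1); they miss things now and then, are a little off and sometimes report something else, mostly with a low value. They report only what shows in the picture. A call takes as long as a camera call.
- robot.cut_out(target, camera): "region" (400x640 bool, what is visible of it) and "bbox" ([left, top, width, height] in pixels, round what is visible of it).
The state is a dict: "clock": time; "q": joint angles; "joint_velocities": joint speeds; "joint_torque": joint torques, N m; "tool_pos": TCP position; "eef_rot": TCP orientation; "ft_force": force on the tool from outside, world axes, zero at the start; "ft_torque": the same for the moment, N m; "finger_gap": opening from 0.0 (shut) to 1.0 (fully open).
Only numpy, scipy, OpenCV 4.12 (cv2) and the standard library are available. Lean on these libraries where they do the work, as an engineer would, in place of code of your own. Each camera call takes 0.05 s, during which the arm holds its last target. There are 200 camera calls.

### The job

On the table stands the web tension unit of a proof press. First, with its sprung arm at rest, turn the black dial clockwise until its pointer stands at the one long raised index block of the scale; then swing the sprung arm clockwise (seen from above) by its upright post until it bears on the rubber-sleeved stop, and finish while still holding it there with the gripper so that the paper could be threaded. Leave the dial as set and the other things on the table where they are.

Things in the scene. Friction and masses are not known exactly. Their poses are not given: they have to be found in the camera images.
- tensioner: The unit, fixed to the table: a dark steel base plate 160 (its x) by 300 (its y) by 12 mm thick. Origin: centre of the plate's underside, on the table; z up; its front edge (-x) faces roughly to the robot. On its right (-y) half, at (-15, -105) mm, is the dial, on its left half, at (-5, 35) mm, the vertical pivot of the sprung arm.
- dial (a joint): Angle of the dial in rad, growing as it turns clockwise seen from above, range 0 to 3.0. At 0 the pointer points along the unit's +x, at pi/2 (1.571) it points along the unit's -y, straight at the index block. It starts between 0.15 and 1.05. Stiff by friction (0.04 N m): it stays where it is left.
- dial_grip (a point): Point on the dial's vertical axis in the middle of its bar grip, 47 mm above the table. The grip is an upright bar 46 mm long, 12 mm wide and 24 mm high (its top 57 mm above the table) on a black disc of 56 mm diameter whose top is 33 mm above the table. This point's x axis runs along the bar to the pointer, z is up.
- dial_pointer (a point): Tip of the small aluminium pointer at the rim of the dial's disc, 34.5 mm from the dial's axis, 31 mm above the table; a thin aluminium line along the bar's top lies on the same side.
- index_mark (a point): Top centre of the index: an upright aluminium block 5 mm wide, 10 mm long in radial direction and 16 mm high (top 28 mm above the table), 35.5 mm from the dial's axis on the outer, right-hand (-y) side; the other ticks of the scale are short thin lines flat on the plate.
- pivot (a point): Point on the vertical axis of the sprung arm, on the plate's top face (12 mm above the table).
- tension_arm (a joint): Angle of the sprung arm in rad: 0 at rest (the arm points to the unit's left, +y and slightly to the front), growing as it swings clockwise seen from above; at 1.10 it bears on the stop. A spring always drives it back to 0: 0.32 N m at rest, 0.76 N m at the stop, about 2.7 to 6.3 N at the post. Let go, it flies back.
- cage: The sprung arm itself: two aluminium plates 30 mm wide one above the other, 42 to 69 mm above the table, with two grey guide rollers between them and an upright steel grip post on its end. Origin on the pivot axis, 12 mm above the table; x runs along the arm to the post, z up.
- grip_post (a point): Point on the axis of the upright grip post at the arm's end, 120 mm from the pivot axis, 96 mm above the table. The post is a round steel bar of 14 mm diameter with a 17 mm head and a 20 mm collar at its foot, free from 74 to 115 mm above the table; its top is 123 mm above the table.
- stop (a point): Top of the rubber-sleeved stop, an upright peg of 13 mm diameter on the plate, 56 mm high above the table, which the arm's leading side meets 74 mm from the pivot.
- h_block: Bystander: blue-grey metal H-shaped spacer, 50x82x26 mm, lying before the unit. Origin: centre of its underside.
- wood_wedge: Bystander: small wooden wedge, 60x16x20 mm, behind the unit. Origin: centre of its underside.
- iron_quoin: Bystander: small dark iron block, 44x20x18 mm, behind the unit. Origin: centre of its underside.
- t_key: Bystander: T-handled key lying flat, 70x90x12 mm, behind the unit at the right. Origin: centre of its underside.
- lying_brayer: Bystander: short ink roller with orange handle, lying, 132x269x86 mm, at the right front of the table. Origin: centre of its underside.

How it is judged:
By the outcome, as a careful person would: the job done as asked, in the order asked, and still so for the second after the job is handed in, while the arm keeps its last pose, push and grip.
It also fails if it takes over 45 s, if anything falls off the work surface, if the arm or the gripper's body presses on something with over 40 N, if the wrist force passes 120 N, or if a joint passes its speed limit or range.

## Working session

There is one attempt and no reset: what is moved stays moved. The work goes in short steps, Python scripts to look and compute and a tool call to move; the robot and the scene stay as the last step left them, time stands still between calls to the robot, and variables do not carry over. Pictures are saved under pics/ and viewed, about 8 in all and at most 12, crops included, and the job is handed in when it is done.

Besides the shell and the picture viewer there is one more tool, called after "Request:" as name(argument=value, ...), one argument or row to a line, values as JSON. arm_command: Moves the arm, as the interface text tells. Its arguments: {"type":"object","properties":{"hand":{"type":"array"},"dp":{"type":"array"},"spin":{"type":"array"},"force":{"type":"number"}},"required":["hand","dp","spin"]}

```bash
mkdir -p pics; ls; python3 - <<'E'
from cell import robot
import cv2, numpy as np
o=robot.get_obs(); print({k:np.round(v,3).tolist() for k,v in o.items()}); print(robot.pinch_z)
for n in("scene","top"):
    im=robot.snapshot(n); cv2.imwrite(f"pics/{n}0.png",im[:,:,::-1]); m=robot.camera_model(n); print(n,{k:(np.round(v,3).tolist() if not isinstance(v,str) else v) for k,v in m.items()})
    for t in("tensioner","dial_pointer","index_mark","grip_post","stop","dial_grip","pivot"):
        r=robot.cut_out(t,n); print(n,t,[(round(d["confidence"],2),d["bbox"],int(d["region"].sum())) for d in r[:2]])
E
```

```text
pics
{'clock': 0.0, 'q': [-83.201, 27.374, 1.28, 89.178, -0.659, 63.557, -4.759], 'joint_velocities': [0.058, -0.009, -0.023, 0.064, 0.047, 0.046, 0.048], 'joint_torque': [0.001, -58.285, 1.535, -27.261, -0.054, 0.017, 0.0], 'tool_pos': [151.639, 657.139, 221.703], 'eef_rot': [[-0.974, 0.225, -0.0], [0.225, 0.974, -0.002], [-0.0, -0.002, -1.0]], 'ft_force': [-1.345, 0.053, 0.408], 'ft_torque': [-0.009, -0.038, -0.034], 'finger_gap': 0.998}
18.700000000000003
scene {'fov_y': 42.996, 'cx': 320.534, 'cy': 196.106, 'extrinsics': [[0.807, 0.424, -0.411, 53.689], [-0.591, 0.577, -0.564, -668.115], [-0.002, 0.698, 0.716, 1001.103], [0.0, 0.0, 0.0, 1.0]]}
scene tensioner [(0.96, [255.9, 147.5, 96.2, 118.4], 5604), (0.69, [358.5, 215.5, 37.4, 27.7], 214)]
scene dial_pointer [(0.81, [303.0, 226.5, 21.5, 16.8], 357), (0.32, [261.9, 146.4, 35.0, 54.8], 720)]
scene index_mark [(0.71, [252.0, 149.0, 98.8, 115.1], 5504)]
scene grip_post [(0.69, [263.7, 146.8, 31.5, 52.0], 788)]
scene stop [(0.74, [251.9, 148.1, 98.2, 112.3], 5608)]
scene dial_grip [(0.64, [262.5, 143.6, 35.7, 58.6], 730), (0.61, [252.2, 147.6, 99.5, 115.9], 5673)]
scene pivot [(0.84, [250.9, 145.7, 102.4, 117.9], 5598)]
top {'fov_y': 54.789, 'cx': 314.035, 'cy': 202.841, 'extrinsics': [[-0.021, 0.996, -0.086, 477.501], [-1.0, -0.021, -0.002, 34.327], [-0.004, 0.086, 0.996, 1017.478], [0.0, 0.0, 0.0, 1.0]]}
top tensioner [(0.57, [216.0, 171.2, 133.0, 79.4], 7145)]
top dial_pointer [(0.62, [320.8, 210.2, 20.6, 22.7], 362), (0.5, [273.0, 149.5, 9.7, 21.8], 160)]
top index_mark [(0.68, [219.8, 173.5, 129.4, 76.7], 7117)]
top grip_post [(0.76, [222.3, 202.6, 57.9, 11.2], 777)]
top stop [(0.89, [214.5, 172.6, 136.7, 79.6], 7128), (0.22, [318.2, 209.4, 22.5, 22.9], 375)]
top dial_grip [(0.92, [319.6, 211.3, 19.5, 25.4], 388)]
top pivot [(0.85, [216.6, 177.3, 131.0, 72.8], 7074)]
```

```bash
python3 - <<'E'
import cv2, numpy as np
a=cv2.imread("pics/top0.png")[130:280,200:370]; b=cv2.imread("pics/scene0.png")[135:285,235:375]
cv2.imwrite("pics/c1.png",cv2.resize(a,None,fx=4.7,fy=4.0*1.175/1.0*0.85,interpolation=cv2.INTER_CUBIC) if 0 else cv2.resize(a,None,fx=4,fy=4,interpolation=cv2.INTER_CUBIC))
cv2.imwrite("pics/c2.png",cv2.resize(b,None,fx=4,fy=4,interpolation=cv2.INTER_CUBIC))
E
```

```text
(no output)
```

View pics/c1.png

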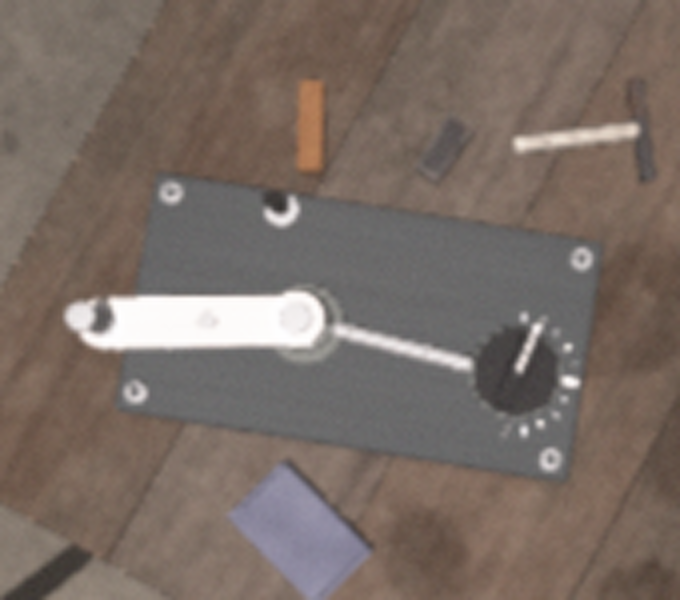

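View pics/top0.png

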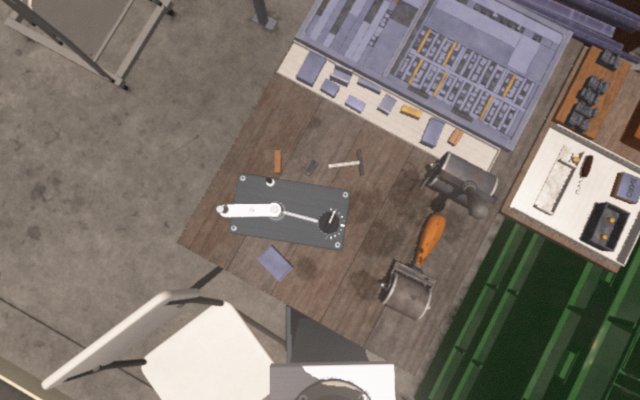

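View pics/c2.png

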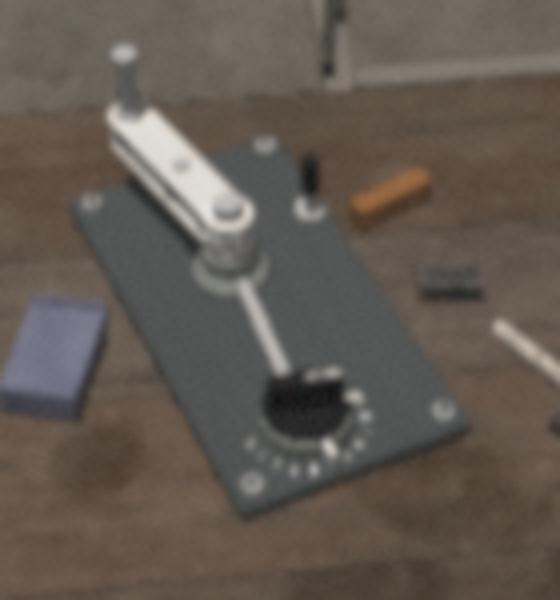

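```bash
cat > h.py <<'E'
from cell import robot
import numpy as np, cv2
def proj(n,P):
    m=robot.camera_model(n); T=np.array(m["extrinsics"]); f=200/np.tan(np.radians(m["fov_y"]/2))
    c=(np.atleast_2d(P)-T[:3,3])@T[:3,:3]
    return np.c_[m["cx"]+f*c[:,0]/-c[:,2], m["cy"]-f*c[:,1]/-c[:,2]]
def ray(n,uv,z):
    m=robot.camera_model(n); T=np.array(m["extrinsics"]); f=200/np.tan(np.radians(m["fov_y"]/2))
    uv=np.atleast_2d(uv); d=np.c_[(uv[:,0]-m["cx"])/f,-(uv[:,1]-m["cy"])/f,-np.ones(len(uv))]@T[:3,:3].T
    return T[:3,3]+d*((z-T[2,3])/d[:,2])[:,None]
def U(p,P):
    c,s=np.cos(p[2]),np.sin(p[2]); P=np.atleast_2d(P).astype(float)
    return np.c_[p[0]+c*P[:,0]-s*P[:,1],p[1]+s*P[:,0]+c*P[:,1],P[:,2]]
E
cat > fit.py <<'E'
from h import *
from scipy.optimize import least_squares
C=lambda l,o:(np.array(l)+.5)/4-.5+o
top=C([(158,173),(602,242),(566,480),(118,408),(79,316),(538,323),(570,382)],(200,130))
sc=C([(275,140),(468,428),(245,515),(75,208),(123,50),(338,373),(330,441)],(235,135))
def model(p):
    a=p[3]; d=p[4]
    return U(p,[(80,150,12),(80,-150,12),(-80,-150,12),(-80,150,12),(-5+120*np.cos(a),35+120*np.sin(a),123),
      (-15+34.5*np.cos(d),-105-34.5*np.sin(d),31),(-15,-140.5,28)])
def res(p):
    M=model(p); s=.3
    return np.r_[(proj("top",M)+p[5:7]-top).ravel(),(proj("scene",M)+p[7:9]-sc).ravel(),p[5:]*s]
s=least_squares(res,[600,80,0,1.6,.5,0,0,0,0],loss="soft_l1"); p=s.x
print(p.round(3),"yaw deg",np.degrees(p[2]).round(2)); print(s.fun[:28].reshape(-1,2).round(2) if len(s.fun)>=28 else s.fun)
np.save("p.npy",p)
for n,P in dict(dial=(-15,-105,47),pivot=(-5,35,12),post=(-5+120*np.cos(p[3]),35+120*np.sin(p[3]),96),postend=(-5+120*np.cos(p[3]-1.1),35+120*np.sin(p[3]-1.1),96)).items(): print(n,U(p,P).round(1))
E
python3 fit.py
```

```text
[ 5.47128e+02  1.04633e+02 -1.81000e-01  1.74900e+00 -3.72000e-01
  1.80200e+00  1.04900e+00  2.86000e-01  2.26100e+00] yaw deg -10.39
[[-0.4  -0.77]
 [ 1.14 -0.03]
 [ 0.75  1.11]
 [-1.25  0.56]
 [ 0.3  -0.13]
 [-8.14 -0.68]
 [ 0.39  0.  ]
 [ 0.02 -1.26]
 [ 1.18 -0.85]
 [-1.33 -0.22]
 [-2.18 -1.33]
 [ 0.21  1.52]
 [ 1.21  0.63]
 [-0.08  2.16]]
dial [[513.4   4.1  47. ]]
pivot [[548.5 140.   12. ]]
post [[548.9 260.   96. ]]
postend [[655.6 194.1  96. ]]
```

```bash
sed -i 's/(338,373)/(357,397)/' fit.py; python3 fit.py
```

```text
[ 5.47516e+02  1.04604e+02 -1.81000e-01  1.75100e+00  2.37000e-01
  1.60100e+00  1.06900e+00  2.46000e-01  2.46500e+00] yaw deg -10.37
[[-0.6  -0.88]
 [ 0.94 -0.18]
 [ 0.57  0.96]
 [-1.44  0.45]
 [ 0.11 -0.14]
 [-0.29 -0.07]
 [ 0.2  -0.15]
 [ 0.08 -1.1 ]
 [ 1.28 -0.73]
 [-1.21 -0.08]
 [-2.1  -1.17]
 [ 0.2   1.71]
 [ 0.66  0.22]
 [ 0.04  2.29]]
dial [[513.9   4.   47. ]]
pivot [[548.9 139.9  12. ]]
post [[549.  259.9  96. ]]
postend [[655.9 194.3  96. ]]
```

Request:
arm_command(
  hand=[-1,-1,-1,-1,-1,-1,-1,-1,-1,-1,-1,-1],
  dp=[
    [-20.8,-23.1,0],
    [-20.8,-23.1,0],
    [-20.8,-23.1,0],
    [-20.8,-23.1,0],
    [-20.8,-23.1,0],
    [-20.8,-23.1,0],
    [-20.8,-23.1,0],
    [-20.8,-23.1,0],
    [-20.8,-23.1,0],
    [-20.8,-23.1,0],
    [-20.8,-23.1,0],
    [-20.8,-23.1,0],
  ],
  spin=[0,0,0,0,0,0,0,0,0,0,0,0],
  force=15,
)

```text
clock: 1.8
tool_pos: [333.2, 330.2, 222.9]
eef_rot: [[-0.974, 0.225, 0.0], [0.225, 0.974, 0.001], [-0.0, 0.001, -1.0]]
ft_force: [1.3, 0.9, 0.3]
finger_gap: 1.001
```

Request:
arm_command(
  hand=[-1,-1,-1,-1,-1,-1,-1,-1,-1,-1,-1,-1],
  dp=[
    [-20.8,-23.1,0],
    [-20.8,-23.1,0],
    [-20.8,-23.1,0],
    [-20.8,-23.1,0],
    [-20.8,-23.1,0],
    [-20.8,-23.1,0],
    [-20.8,-23.1,0],
    [-20.8,-23.1,0],
    [-20.8,-23.1,0],
    [-20.8,-23.1,0],
    [-20.8,-23.1,0],
    [-20.8,-23.1,0],
  ],
  spin=[0,0,0,0,0,0,0,0,0,0,0,0],
)

```text
clock: 2.8
tool_pos: [514.1, 3.9, 223.0]
eef_rot: [[-0.974, 0.225, 0.001], [0.225, 0.974, 0.0], [-0.001, 0.001, -1.0]]
ft_force: [0.9, 0.9, 0.1]
finger_gap: 0.999
```

Request:
arm_command(
  hand=[-1,-1,-1,-1,-1],
  dp=[
    [0,0,25],
    [0,0,25],
    [0,0,25],
    [0,0,25],
    [0,0,0],
  ],
  spin=[0.1,0.091,0,0,0],
)

```text
clock: 3.22
tool_pos: [510.6, 5.2, 119.0]
eef_rot: [[-0.914, 0.405, -0.007], [0.405, 0.914, -0.001], [0.006, -0.004, -1.0]]
ft_force: [-0.3, 0.8, 0.5]
finger_gap: 1.001
```

```bash
python3 - <<'E'
from h import *
o=robot.get_obs(); print(np.round(o["tool_pos"],1))
a=robot.snapshot("top")[:,:,::-1]; b=robot.snapshot("scene")[:,:,::-1]
print(proj("top",[o["tool_pos"]]),proj("scene",[o["tool_pos"]]))
r=lambda i:cv2.resize(i,None,fx=3.6,fy=3.6,interpolation=cv2.INTER_CUBIC)
cv2.imwrite("pics/c3.png",np.vstack([r(a[170:250,230:430]),r(b[200:280,210:410])]))
E
```

```text
[510.6   5.2 119. ]
[[327.70988088 221.64488832]] [[308.75661366 210.18718771]]
```

View pics/c3.png

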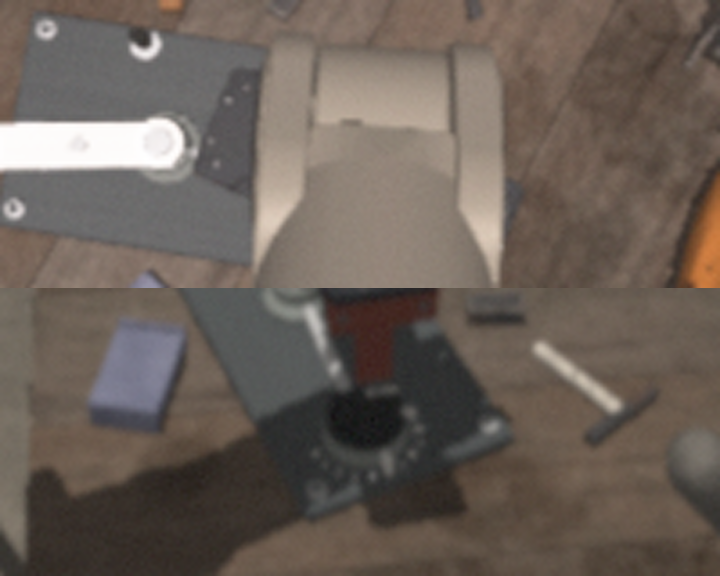

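```bash
python3 - <<'E'
from h import *
p=np.load("p.npy"); o=robot.get_obs(); R=o["eef_rot"]; t=np.array(o["tool_pos"])
for s in(-50,-44,44): print(s,proj("scene",[t+R@np.array([0,s,0])]))
print(proj("scene",U(p,[(-15,-105,57),(-15,-105,33)])))
E
```

```text
-50 [[313.99408304 224.27226983]]
-44 [[313.46226265 222.34983941]]
44 [[306.07005199 195.62839186]]
[[310.58275615 227.05474209]
 [310.73480913 233.37486076]]
```

Request:
arm_command(
  hand=[-1,-1,-1,-1,-1,-1],
  dp=[
    [0,0,0],
    [0,0,21],
    [0,0,21],
    [0,0,21],
    [0,0,21],
    [0,0,0],
  ],
  spin=[0,0,0,0,0,0],
)

```text
clock: 3.82
tool_pos: [512.7, 5.6, 37.4]
eef_rot: [[-0.914, 0.405, -0.002], [0.405, 0.914, -0.0], [0.002, -0.001, -1.0]]
ft_force: [-0.3, 0.7, 0.4]
finger_gap: 0.998
```

Request:
arm_command(
  hand=[1,1,1,1,1,1,1,1],
  dp=[
    [0,0,0],
    [0,0,0],
    [0,0,0],
    [0,0,0],
    [0,0,0],
    [0,0,0],
    [0,0,0],
    [0,0,0],
  ],
  spin=[0,0,0,0,0,0,0,0],
)

```text
clock: 4.48
tool_pos: [513.6, 5.3, 38.8]
eef_rot: [[-0.914, 0.406, 0.0], [0.406, 0.914, 0.0], [-0.0, 0.0, -1.0]]
ft_force: [1.0, 0.4, -0.5]
finger_gap: 0.434
```

Request:
arm_command(
  hand=[1,1,1,1,1,1,1,1],
  dp=[
    [0,0,0],
    [0,0,0],
    [0,0,0],
    [0,0,0],
    [0,0,0],
    [0,0,0],
    [0,0,0],
    [0,0,0],
  ],
  spin=[0,0,0,0,0,0,0,0],
)

```text
clock: 5.15
tool_pos: [511.1, -0.6, 38.6]
eef_rot: [[-0.912, 0.41, -0.004], [0.41, 0.912, -0.005], [0.001, -0.006, -1.0]]
ft_force: [-6.5, -14.0, 7.0]
finger_gap: 0.137
```

Request:
arm_command(
  hand=[1,1,1,1,1,1],
  dp=[
    [0,-3,0],
    [0,-3,0],
    [0,0,0],
    [0,0,0],
    [0,0,0],
    [0,0,0],
  ],
  spin=[0,0,0,0,0.08,0.08],
  force=25,
)

```text
clock: 5.65
tool_pos: [511.1, -0.7, 38.6]
eef_rot: [[-0.836, 0.549, -0.0], [0.549, 0.836, -0.001], [-0.0, -0.0, -1.0]]
ft_force: [-0.7, -3.9, -0.8]
finger_gap: 0.133
```

Request:
arm_command(
  hand=[1,1,1,1,1,1],
  dp=[
    [0,0,0],
    [0,0,0],
    [0,0,0],
    [0,0,0],
    [0,0,0],
    [0,0,0],
  ],
  spin=[0.08,0.08,0.08,0.08,0,0],
)

```text
clock: 6.15
tool_pos: [511.1, -0.6, 38.6]
eef_rot: [[-0.625, 0.781, 0.0], [0.781, 0.625, -0.001], [-0.001, -0.001, -1.0]]
ft_force: [0.5, -4.4, -0.4]
finger_gap: 0.134
```

Request:
arm_command(
  hand=[1,1,1,1,1,1,1,1,1,1,1,1],
  dp=[
    [0,0,0],
    [0,0,0],
    [0,0,0],
    [0,0,0],
    [0,0,0],
    [0,0,0],
    [0,0,0],
    [0,0,0],
    [0,0,0],
    [0,0,0],
    [0,0,0],
    [0,0,0],
  ],
  spin=[0.085,0.085,0.085,0.085,0.085,0.085,0.085,0.085,0.085,0.085,0,0],
)

```text
clock: 7.15
tool_pos: [511.4, -0.6, 38.6]
eef_rot: [[0.173, 0.985, 0.001], [0.985, -0.173, -0.001], [-0.001, 0.001, -1.0]]
ft_force: [0.5, -5.1, -1.6]
finger_gap: 0.134
```

```bash
python3 - <<'E'
from h import *
o=robot.get_obs(); R=np.array(o["eef_rot"]); print(np.round(o["tool_pos"],1),np.degrees(np.arctan2(R[1,0],R[0,0])),np.round(o["ft_force"],1),np.round(o["ft_torque"],2))
ims=[robot.snapshot("scene").astype(float) for _ in range(6)]
b=np.mean(ims,0).astype(np.uint8)[:,:,::-1]
cv2.imwrite("pics/c4.png",cv2.resize(b[205:265,270:350],None,fx=9,fy=9,interpolation=cv2.INTER_CUBIC))
E
```

```text
[511.4  -0.6  38.6] 80.03254830722507 [ 0.5 -5.1 -1.6] [-1.13 -0.06 -0.06]
```

View pics/c4.png

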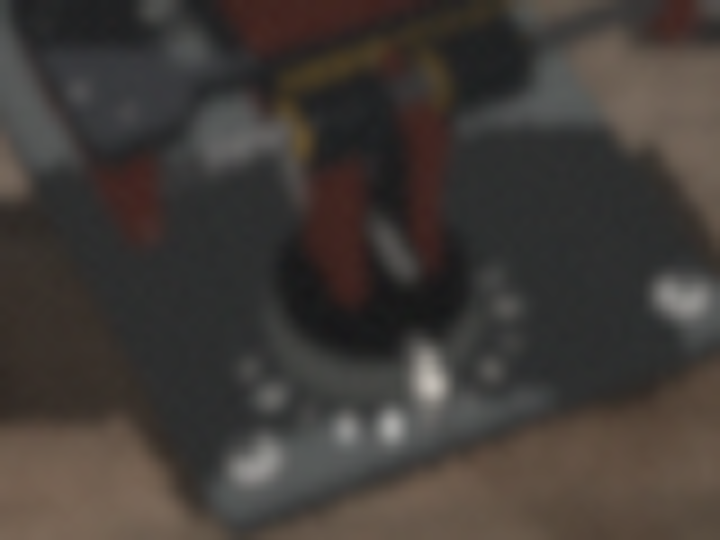

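```bash
python3 - <<'E'
from h import *
p=np.load("p.npy").copy()
yaw=p[2]; c,s=np.cos(yaw),np.sin(yaw)
p[0]=511.3-(c*-15-s*-105); p[1]=-0.6-(s*-15+c*-105); print(p[:3])
f=lambda P:((proj("scene",U(p,P))-(270,205)+.5)*9-.5).round(0)
for d in(1.45,1.571,1.69): print(d,f([(-15+r*np.cos(d),-105-r*np.sin(d),z) for r,z in((34.5,31),(28,33),(23,57),(0,57))]).tolist())
print("index",f([(-15,-140.5,28),(-15,-145.5,28),(-15,-145.5,12),(-15,-135.5,28)]).tolist())
print("corner",f([(-80,-150,12),(-80,-150,0)]).tolist())
E
```

```text
[ 5.44962423e+02  9.99825098e+01 -1.81060259e-01]
1.45 [[440.0, 361.0], [427.0, 341.0], [417.0, 272.0], [371.0, 217.0]]
1.571 [[427.0, 367.0], [417.0, 345.0], [408.0, 276.0], [371.0, 217.0]]
1.69 [[413.0, 371.0], [405.0, 349.0], [398.0, 279.0], [371.0, 217.0]]
index [[429.0, 376.0], [437.0, 390.0], [437.0, 426.0], [421.0, 363.0]]
corner [[226.0, 522.0], [227.0, 549.0]]
```

Request:
arm_command(
  hand=[-0.3,-0.3,-0.3,-0.3,-0.3,-0.3],
  dp=[
    [0,0,0],
    [0,0,0],
    [0,0,0],
    [0,0,0],
    [0,0,0],
    [0,0,0],
  ],
  spin=[0,0,0,0,0,0],
)

```text
clock: 7.95
tool_pos: [511.1, 0.1, 38.6]
eef_rot: [[0.176, 0.984, -0.0], [0.984, -0.176, 0.0], [0.0, -0.0, -1.0]]
ft_force: [-0.1, -0.0, -0.3]
finger_gap: 0.551
```

Request:
arm_command(
  hand=[-1,-1,-1,-1,-1,-1,-1],
  dp=[
    [0,0,-10],
    [0,0,-25],
    [0,0,-30],
    [0,0,-30],
    [0,0,-25],
    [0,0,0],
    [0,0,0],
  ],
  spin=[0,0,0,0,0,0,0],
)

```text
clock: 8.53
tool_pos: [511.9, 0.1, 160.1]
eef_rot: [[0.176, 0.984, 0.003], [0.984, -0.176, 0.001], [0.002, 0.003, -1.0]]
ft_force: [0.5, -0.4, -0.1]
finger_gap: 0.998
```

```bash
python3 - <<'E'
from h import *
o=robot.get_obs(); print(np.round(o["tool_pos"],1))
b=np.mean([robot.snapshot("scene").astype(float) for _ in range(6)],0).astype(np.uint8)[:,:,::-1]
cv2.imwrite("pics/c5.png",cv2.resize(b[205:265,270:350],None,fx=9,fy=9,interpolation=cv2.INTER_CUBIC))
E
```

```text
[5.119e+02 1.000e-01 1.601e+02]
```

View pics/c5.png

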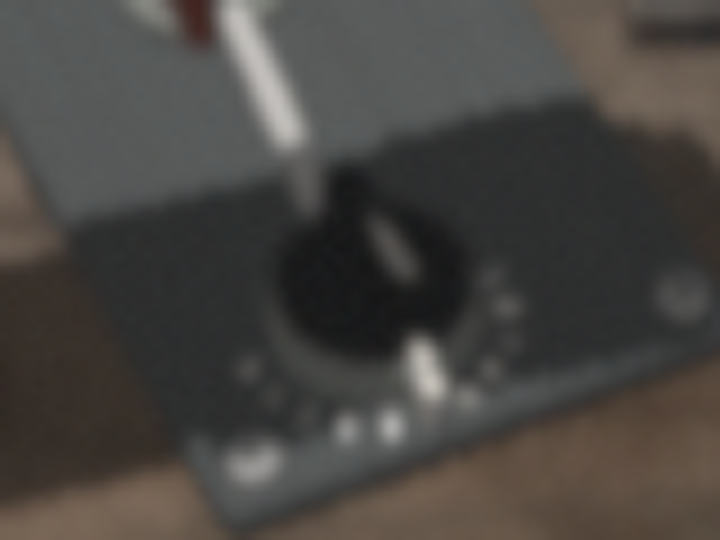

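Request:
arm_command(
  hand=[-1,-1,-1,-1,-1,-1,-1,-1,-1,-1,-1,-1],
  dp=[
    [25.7,-1,0],
    [25.7,-1,0],
    [25.7,-1,0],
    [25.7,-1,0],
    [25.7,-1,0],
    [25.7,-1,0],
    [25.7,-1,0],
    [25.7,-1,0],
    [25.7,-1,0],
    [25.7,-1,0],
    [0,0,0],
    [0,0,0],
  ],
  spin=[0,0,0,0,0,0,0,0,0,0,0,0],
)

```text
clock: 9.83
tool_pos: [546.0, 255.9, 157.5]
eef_rot: [[0.173, 0.985, -0.001], [0.985, -0.173, -0.001], [-0.002, -0.001, -1.0]]
ft_force: [0.3, -0.1, 0.3]
finger_gap: 0.998
```

```bash
python3 - <<'E'
from h import *
o=robot.get_obs(); print(np.round(o["tool_pos"],1))
b=np.mean([robot.snapshot("scene").astype(float) for _ in range(4)],0).astype(np.uint8)[:,:,::-1]
u=proj("scene",[(546.4,255.3,123),(546.4,255.3,74),o["tool_pos"]]); print(((u-(220,110)+.5)*6-.5).round())
cv2.imwrite("pics/c6.png",cv2.resize(b[110:200,220:340],None,fx=6,fy=6,interpolation=cv2.INTER_CUBIC))
E
```

```text
[546.  255.9 157.5]
[[275. 228.]
 [284. 311.]
 [267. 167.]]
```

View pics/c6.png

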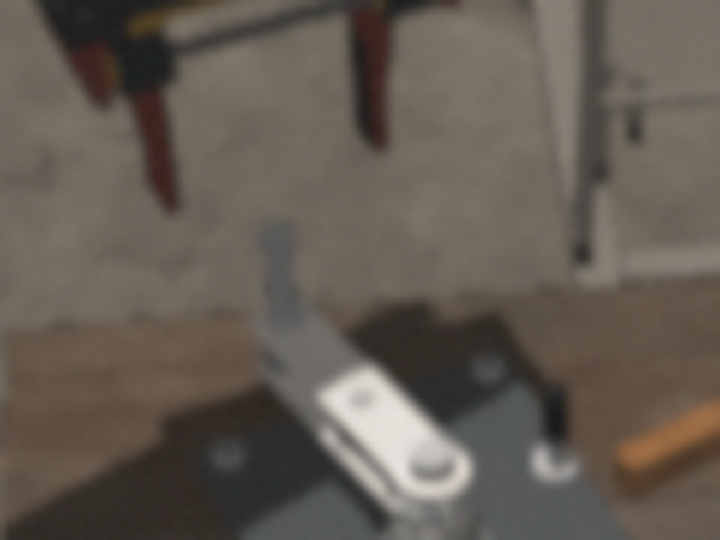

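Request:
arm_command(
  hand=[-1,-1,-1,-1,-1,1,1,1,1,1,1,1],
  dp=[
    [0,0,20],
    [0,0,20],
    [0,0,20],
    [0,0,19],
    [0,0,0],
    [0,0,0],
    [0,0,0],
    [0,0,0],
    [0,0,0],
    [0,0,0],
    [0,0,0],
    [0,0,0],
  ],
  spin=[0,0,0,0,0,0,0,0,0,0,0,0],
  force=30,
)

```text
clock: 11.03
tool_pos: [546.6, 254.7, 80.0]
eef_rot: [[0.176, 0.984, 0.0], [0.984, -0.176, 0.0], [0.0, 0.0, -1.0]]
ft_force: [-0.4, -0.3, -0.6]
finger_gap: 0.504
```

Request:
arm_command(
  hand=[1,1,1,1,1,1,1,1],
  dp=[
    [0,0,0],
    [0,0,0],
    [0,0,0],
    [0,0,0],
    [0,0,0],
    [0,0,0],
    [0,0,0],
    [0,0,0],
  ],
  spin=[0,0,0,0,0,0,0,0],
)

```text
clock: 11.7
tool_pos: [546.5, 254.5, 79.6]
eef_rot: [[0.176, 0.984, -0.0], [0.984, -0.176, -0.0], [-0.0, -0.0, -1.0]]
ft_force: [-0.4, -0.7, -0.6]
finger_gap: 0.168
```

Request:
arm_command(
  hand=[1,1,1,1,1,1,1,1,1,1,1,1],
  dp=[
    [0,0,0],
    [0.98,6.49,0],
    [0.98,6.49,0],
    [0.98,6.49,0],
    [0.98,6.49,0],
    [0.98,6.49,0],
    [0.98,6.49,0],
    [0.98,6.49,0],
    [0.98,6.49,0],
    [0.98,6.49,0],
    [0.98,6.49,0],
    [0,0,0],
  ],
  spin=[0,0.055,0.055,0.055,0.055,0.055,0.055,0.055,0.055,0.055,0.055,0],
)

```text
clock: 12.7
tool_pos: [608.8, 236.9, 79.6]
eef_rot: [[0.666, 0.746, -0.001], [0.746, -0.666, 0.0], [-0.001, -0.001, -1.0]]
ft_force: [-2.7, 0.9, 5.0]
finger_gap: 0.17
```

Request:
arm_command(
  hand=[1,1,1,1,1,1,1,1,1,1],
  dp=[
    [0.98,6.49,0],
    [0.98,6.49,0],
    [0.98,6.49,0],
    [0.98,6.49,0],
    [0.98,6.49,0],
    [0.98,6.49,0],
    [0.98,6.49,0],
    [0.98,6.49,0],
    [0,0,0],
    [0,0,0],
  ],
  spin=[0.055,0.055,0.055,0.055,0.055,0.055,0.055,0.055,0,0],
)

```text
clock: 13.53
tool_pos: [645.5, 201.9, 79.6]
eef_rot: [[0.918, 0.396, -0.002], [0.396, -0.918, 0.001], [-0.001, -0.002, -1.0]]
ft_force: [-4.9, 2.8, 5.3]
finger_gap: 0.174
```

Request:
arm_command(
  hand=[1,1,1,1,1],
  dp=[
    [0.98,6.49,0],
    [0,0,0],
    [0,0,0],
    [0,0,0],
    [0,0,0],
  ],
  spin=[0.055,0,0,0,0],
)

```text
clock: 13.95
tool_pos: [648.8, 196.7, 79.6]
eef_rot: [[0.938, 0.346, -0.002], [0.346, -0.938, 0.001], [-0.001, -0.002, -1.0]]
ft_force: [-3.6, 3.2, 4.2]
finger_gap: 0.172
```

Request:
arm_command(
  hand=[1,1,1,1],
  dp=[
    [0.98,6.49,0],
    [0,0,0],
    [0,0,0],
    [0,0,0],
  ],
  spin=[0.055,0,0,0],
)

```text
clock: 14.28
tool_pos: [652.1, 190.9, 79.6]
eef_rot: [[0.956, 0.294, -0.001], [0.294, -0.956, 0.001], [-0.001, -0.002, -1.0]]
ft_force: [-5.6, 4.1, 4.1]
finger_gap: 0.174
```

Request:
arm_command(
  hand=[1,1,1,1],
  dp=[
    [0,4,0],
    [0,0,0],
    [0,0,0],
    [0,0,0],
  ],
  spin=[0,0,0,0],
)

```text
clock: 14.62
tool_pos: [653.1, 189.0, 79.6]
eef_rot: [[0.955, 0.296, -0.002], [0.296, -0.955, 0.004], [-0.001, -0.004, -1.0]]
ft_force: [-5.7, 7.6, 5.1]
finger_gap: 0.174
```

Request:
arm_command(
  hand=[1,1,1,1,1,1],
  dp=[
    [0,3,0],
    [0,0,0],
    [0,0,0],
    [0,0,0],
    [0,0,0],
    [0,0,0],
  ],
  spin=[0,0,0,0,0,0],
)

```text
clock: 15.12
tool_pos: [653.2, 188.8, 79.5]
eef_rot: [[0.955, 0.298, -0.004], [0.298, -0.955, 0.007], [-0.001, -0.008, -1.0]]
ft_force: [-8.4, 12.2, 7.9]
finger_gap: 0.176
```

```bash
python3 - <<'E'
from h import *
o=robot.get_obs(); print(np.round(o["tool_pos"],1),np.round(o["ft_force"],1))
a=robot.snapshot("top")[:,:,::-1]
b=np.mean([robot.snapshot("scene").astype(float) for _ in range(4)],0).astype(np.uint8)[:,:,::-1]
r=lambda i:cv2.resize(i,None,fx=4.4,fy=4.4,interpolation=cv2.INTER_CUBIC)
cv2.imwrite("pics/c7.png",r(b[140:270,230:400]))
E
```

```text
[653.2 188.8  79.5] [-8.4 12.2  7.9]
```

View pics/c7.png

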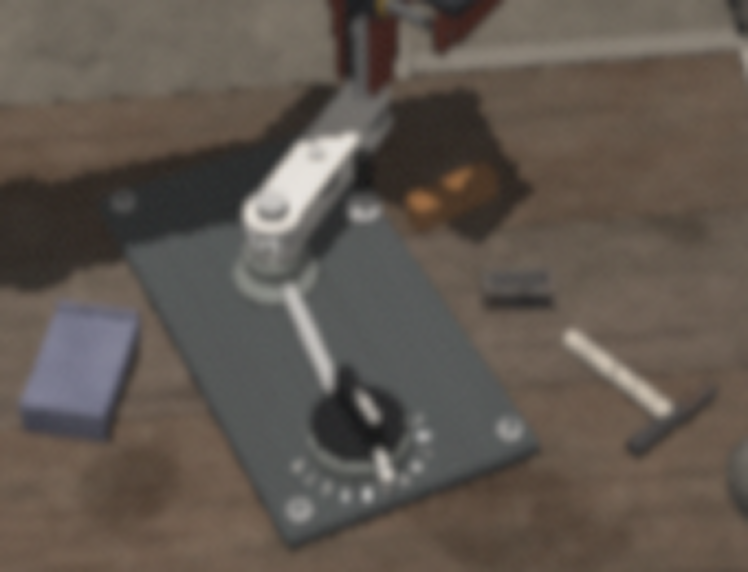

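```bash
python3 -c "
from cell import robot
print(robot.sign_off())"
```

```text
the job is handed in; nothing more can be done
None
```

I set the dial to the index block, then swung the sprung arm onto the rubber-sleeved stop. I handed in at about 15 s of the 45 s, with the gripper still holding the arm there.

**Dial:** I turned it clockwise with the sprung arm at rest. The gripper angle put it at about 89.6° against the 90° target. The pictures after release and at the end both show the pointer in line with the index block.

**Sprung arm:** I swung it by its post to about 1.10 rad, using a pivot position worked out from the pictures. The last 3 mm of commanded push moved it only 0.2 mm while the sideways force rose from about 9.5 to 15 N, so it is pressed firmly on the stop. The gripper opening still matched the post.

**Other things on the table:** The last picture shows the H-block, wedge, quoin and T-key where they were. I did not check the ink roller in it, but the arm never worked near it.

**What disagreed:** My first picture-based position for the dial was about 5–6 mm off. Gripping the bar pulled the tool over, and I corrected the unit's pose from that. Later predictions matched the pictures to within a pixel.

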